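# Set the T-square for scoring a glass plate

### The job

A glass thin-layer plate lies in the cutting board, marked with a line where it is to be scored. Slide the T-square over the board, without lifting it off, until its head sits flush along the board's front metal edge and the graduated left edge of its blade runs along the marked line, and leave it there. Do not disturb the other things on the bench.

Things in the scene. Friction and masses are not known exactly. Their poses are not given: they have to be found in the camera images.
- board: Grey cutting board, fixed to the bench, 150 (x) x 260 (y) x 18 mm high, with a smooth level top; a white glass plate 100 x 200 mm is sunk level into the middle of its top. Origin: centre of its underside. Its x axis points away from the robot (turned by up to 0.2 rad). Its front face, with a bright metal edging, is the plane x = -75 mm of this frame.
- cut_line (a point): The dark line, 2 mm wide and 98 mm long, drawn across the white plate, square to the board's front edge. The point is the middle of the line, at the level of the board's top (18 mm above the bench), on the board's x = 0; its x axis runs along the line, away from the robot.
- guard (a point): Middle (also in height) of the T-square's finger guard, an aluminium bar 92 x 10 x 17 mm high standing lengthwise on the blade; push it on its sides or ends, or pinch it across its 10 mm. x axis along the blade, away from the head; y to the left. In this frame: guard ends at x = -46 and +46 mm, head's inner face at x = -96 mm; the T-square's centre of mass is at x = -42 mm.
- rule_edge (a point): Point on the graduated left edge of the T-square's steel blade, at its underside, 80 mm from the head's inner face; axes as the guard's. The blade, 150 mm long beyond the head x 32 x 3 mm, lies on the board's top; this edge is 22 mm left of the guard's middle. 50 mm of bare blade lie between head and guard. The T-square is loose, 160 to 300 g.
- head_left (a point): Left end (robot's view) of the inner face of the T-square's black head, the face that is to bear on the board's front face. The head, 20 x 120 x 22 mm, square to the blade at the end nearest the robot, hangs in front of the board, from 3 to 25 mm above the bench; the robot-side face is 20 mm nearer the robot. The point is 14 mm above the bench; axes as the guard's.
- head_right (a point): Right end of the head's inner face, 120 mm from the left end.
- marker_mid (a point): Middle of a white marker pen, 135 mm long, 17 mm thick, lying on the bench to the right; leave it.
- slide_box_mid (a point): Middle of a small white carton, 58 x 80 x 24 mm, to the right of the board; leave it.
- petri_mid (a point): Middle of a petri dish, 89 mm across, 16 mm high, to the right of the board; leave it.
- dropper_mid (a point): Middle of a brown dropper bottle, 33 mm across, 72 mm high, standing to the left, nearer the robot than the board; leave it.

How it is judged:
By the outcome, as a careful person would: the job done as asked, in the order asked, and still so for the second after the job is handed in, with the robot touching nothing.
It also fails if it takes over 48 s, if anything falls off the work surface, if the arm or the gripper's body presses on something with over 40 N, if the wrist force passes 120 N, or if a joint passes its speed limit or range.

### The arm

A 6-joint arm with a two-finger parallel gripper is mounted at the origin on a cart in front of the work surface, level with it; the furniture and walls round the work are solid. World frame = base frame: x ahead of the robot, y to its left, z up, the work surface at z = 0. Lengths are in mm, angles in rad, forces in N, time in s.
With the tool pointing down it reaches from about 300 to 775 mm from the base axis. Payload 14.6 kg.
Tool frame: the origin (TCP) lies between the finger pads; the fingertips stand 25 mm ahead of it and the grasp point (between the pads) lies 6 mm ahead of it; z points along the fingers, y is the line along which they close (so a half turn about z gives the same grasp; the last joint's range is limited). The gripper opens to 94 mm and grips with 3 to 60 N. Pads are 16 mm wide; open, the fingers measure 119 mm over their backs; the gripper's body (75 mm by 177 mm) begins 78 mm behind the grasp point.
Start: joints at [-1.218, 0.3, 1.521, -0, 1.321, -0.067], TCP at [224.16, -502.237, 230.446] pointing down, gripper open.
Joint ranges: [-3.03, 3.03], [-0.79, 2.21], [0.23, 2.52], [-1.04, 4.18], [0, 3.07], [-2.55, 2.55]. Speed limits (rad/s): [2.22, 2.22, 2.57, 3.14, 3.14, 3.14].

### API

Orientations are given as [roll, pitch, yaw] about the fixed x, y, z axes, in that order (R = Rz(yaw) Ry(pitch) Rx(roll)).
In Python, from cell import manip gives the robot as it stands. The module is installed in compiled form; this text tells all that it offers.
- The arm moves only by the tool step_arm, never from a script. Its argument "series" is one flat list of numbers, 5 for each row, row after row: the shift along the world's x, y, z in mm, then the turn about the world's z in rad, then the closure, from 0 (fully open) to 1 (shut). In form: [dx, dy, dz, spin, jaw, dx, dy, dz, spin, jaw, ...]. A call has 1 to 20 rows; each row shifts and turns the commanded pose from where the row before left it; what a row does not reach is not made up. A row lasts 1/8 s, in which the tool goes at most 62.5 mm and 10.7 degrees, less where a joint would pass 70% of its speed; a pose out of reach is approached as far as the arm can. A call is refused whole if a number of a shift passes 62.5 or a number of a turn 0.188, either way. A call with a gripper value outside its range is refused whole. The fingers move at their own pace and stop on an object; "squeeze" is the grip in N (left out, the last holds). Time passes only in rows, so rows that do not move let the fingers close. It gives the time, the measured TCP pose, the force, the opening and the grip force at its end, in the units of the state.
- manip.read_state(): the state, without advancing time (a new reading comes with each control period).
- manip.camera(name): name is "scene" or "top" or "wrist"; returns (picture, depth): 384x512x3 uint8, blue, green, red; 384x512 float32, mm along the optical axis (not along the pixel's ray), 0 where there is no reading.
- manip.camera_info(name): a dict with "fovy" (degrees; the focal length in pixels is half the picture's height over the tangent of half this angle, whatever the lens; pixels are square), "cx", "cy" (the principal point, pixels), "eye" and "orientation" of the camera in the world. Camera axes: x right, y down, z forward; pixel columns grow to the right and rows downward; lengths in mm; the calibration is good to about 2 mm. The wrist camera is an equidistant fisheye: a pixel r from the principal point sees the ray r / f radians off the axis. A picture is of the moment at which its call begins: read the wrist's pose just before it. camera_info takes no time and is no camera call; for the wrist camera it gives the pose at the moment of the call.
- manip.sign_off(): hands the job in; it is judged then, once.
The state is a dict: "clock": time; "joints": joint angles; "qd": joint speeds; "effort": joint torques, N m; "eef_pos": TCP position; "eef_rot": TCP orientation; "wrist_force": force on the tool from outside, world axes, zero at the start; "moment": the same for the moment, N m; "finger_gap": finger opening in mm; "finger_force": force on a finger pad.
Only numpy, scipy, OpenCV 4.12 (cv2) and the standard library are available. Lean on these libraries where they do the work, as an engineer would, in place of code of your own. Each camera call takes 0.05 s, during which the arm holds its last target. There are 200 camera calls.

## Working session

There is one attempt and no reset: what is moved stays moved. The work goes in short steps, Python scripts to look and compute and a tool call to move; the robot and the scene stay as the last step left them, time stands still between calls to the robot, and variables do not carry over. Pictures are saved under pics/ and viewed, at most 10 in all, crops included, and the job is handed in when it is done.

Besides the shell and the picture viewer there is one more tool, called after ">>>" as name(argument=value, ...) on one line, values as JSON. step_arm: Moves the arm, as the interface text tells. Its arguments: {"type":"object","properties":{"series":{"type":"array"},"squeeze":{"type":"number"}},"required":["series"]}

```bash
mkdir -p pics; cat > h.py <<'E'
import numpy as np, cv2
from cell import manip
from scipy.spatial.transform import Rotation as R
def info(n):
    i=manip.camera_info(n); f=192/np.tan(np.radians(i['fovy'])/2); return i,f
def rot(i):
    o=np.array(i['orientation'],float)
    return o if o.shape==(3,3) else R.from_euler('xyz',o).as_matrix() if o.size==3 else R.from_quat(o).as_matrix()
def cast(n,uv,z,i=None):
    i,f=i or info(n); uv=np.atleast_2d(uv).astype(float)
    d=np.c_[(uv[:,0]-i['cx'])/f,(uv[:,1]-i['cy'])/f,np.ones(len(uv))]
    if n=='wrist':
        r=np.hypot(d[:,0],d[:,1])+1e-9; d=np.c_[d[:,:2]/r[:,None]*np.sin(r)[:,None],np.cos(r)]
    w=d@rot(i).T; e=np.array(i['eye']); return e+w*((z-e[2])/w[:,2])[:,None]
E
python3 - <<'E'
from h import *
print(manip.read_state())
for n in('top','scene'):
    print(n,manip.camera_info(n)); p,d=manip.camera(n); np.savez(f'pics/{n}0.npz',p=p,d=d); cv2.imwrite(f'pics/{n}0.png',p)
E
```

```text
{'clock': 0.0, 'joints': array([-1.21758802e+00,  3.00465880e-01,  1.52159814e+00, -5.01814738e-05,
        1.32069874e+00, -6.65892463e-02]), 'qd': array([ 0.00090725,  0.00035533, -0.00040688, -0.00014663, -0.00109473,
       -0.00158261]), 'effort': array([ 3.90716332e-04, -5.31806874e+01, -3.52736342e+01,  7.08390889e-02,
        2.44322070e-02, -5.12011843e-05]), 'eef_pos': array([ 224.07463295, -502.0208519 ,  229.88196257]), 'eef_rot': array([-3.14042191e+00, -2.93608881e-05,  4.19809979e-01]), 'wrist_force': array([-0.07633642, -0.04317299, -0.05682933]), 'moment': array([ 0.00941719, -0.01305901,  0.04838014]), 'finger_force': 0.0, 'finger_gap': 94.04676236222187}
top {'fovy': 49.71113892566782, 'cx': 256.7527866538421, 'cy': 195.01612039787975, 'eye': array([ 456.64293866, -151.19790782, 1018.8506804 ]), 'orientation': array([-3.06501604, -0.00975978, -1.55173695])}
scene {'fovy': 46.683547402823855, 'cx': 243.676061482077, 'cy': 186.6225595195703, 'eye': array([ 76.09150166, 477.07247241, 800.34583446]), 'orientation': array([-2.35850015,  0.00755133, -2.51864283])}
```

View pics/top0.png

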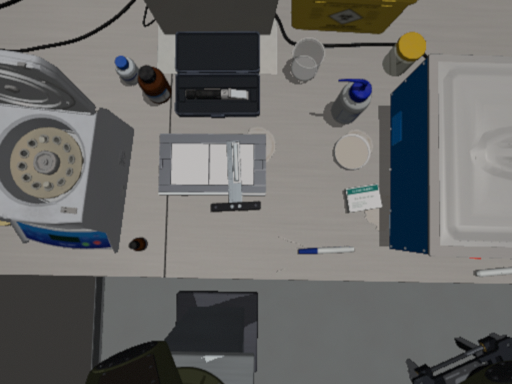

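View pics/scene0.png

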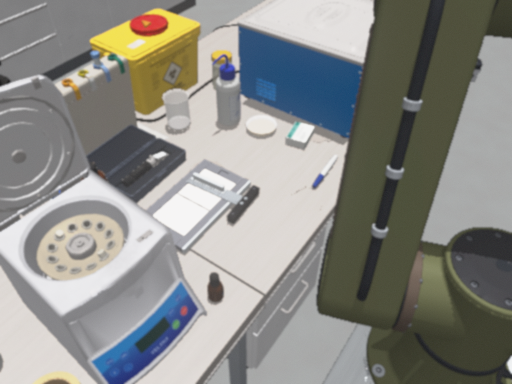

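The top view shows the board at about (213,164), the cut line at column 210, the T-square's head at (236,207) with its blade up to (235,142), the dropper at (139,244) and the marker at (326,250). Next I take first coordinates and a magnified crop.

```bash
python3 - <<'E'
from h import *
p=np.load('pics/top0.npz')['p']
c=cv2.resize(p[120:225,145:285],None,fx=5.7,fy=5.7,interpolation=cv2.INTER_CUBIC); cv2.imwrite('pics/c0.png',c)
for n,uv,z in [('head L',(211,207),25),('head R',(261,206),25),('blade tip',(235,142),21),('line',(210,165),18),('boardBL',(160,194),18),('boardBR',(266,193),18),('boardTL',(161,135),18),('boardTR',(266,135),18),('guard',(235,158),30),('dropper',(139,244),40),('marker',(326,250),10)]:
    print(n,cast('top',uv,z).round(1))
w,f=info('wrist'); print(w,f)
E
```

```text
head L [[502.1 -50.3  25. ]]
head R [[ 506.8 -170.1   25. ]]
blade tip [[ 661.9 -104.    21. ]]
line [[604.6 -44.4  18. ]]
boardBL [[531.4  74.4  18. ]]
boardBR [[ 539.  -181.8   18. ]]
boardTL [[676.   77.2  18. ]]
boardTR [[ 681.5 -179.3   18. ]]
guard [[ 621.  -105.3   30. ]]
dropper [[411.5 114.1  40. ]]
marker [[ 404.1 -329.7   10. ]]
{'fovy': 65.70646984690485, 'cx': 254.61806489219703, 'cy': 192.0830151008387, 'eye': array([ 287.98881931, -473.38066191,  384.63763487]), 'orientation': array([ 2.90027188e+00,  1.17623814e-03, -1.14985038e+00])} 297.3186396354542
```

View pics/c0.png

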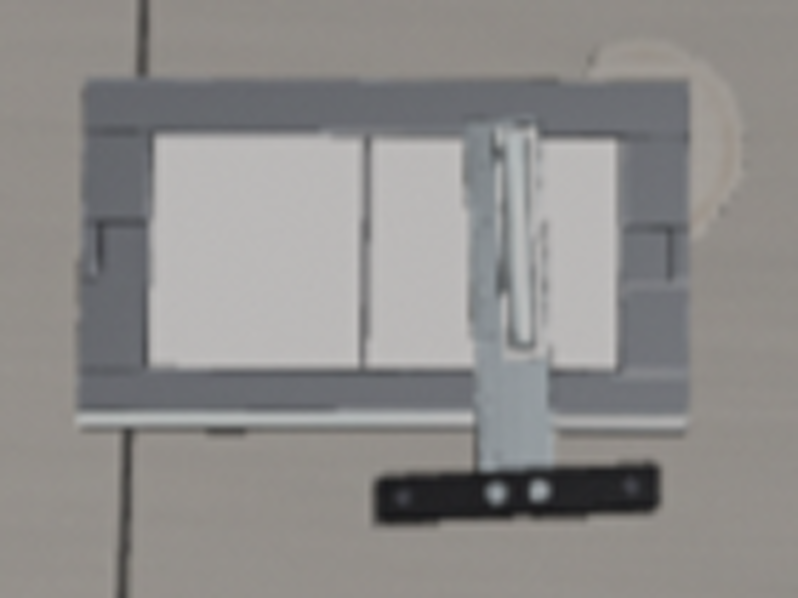

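The crop shows the line upright at x≈366. The blade's left edge runs at x≈467–480, the head's inner face at y≈467 and the board's front edge at y≈425. So the head is about 20 mm short and the blade is about 45 mm right of the line. I move over it for a wrist view.

>>> step_arm(series=[25,34,-4,-0.031,0.4,25,34,-4,-0.031,0.4,25,34,-4,-0.031,0.4,25,34,-4,-0.031,0.4,25,34,-4,-0.031,0.4,25,34,-4,-0.031,0.4,25,34,-4,-0.031,0.4,25,34,-4,-0.031,0.4,25,34,-4,-0.031,0.4,25,34,-4,-0.031,0.4,25,34,-4,-0.031,0.4,25,34,-4,-0.031,0.4,0,0,0,0,0.4,0,0,0,0,0.4], squeeze=15)

```text
clock: 1.85
eef_pos: [523.8, -94.6, 182.2]
eef_rot: [-3.142, 0.001, 0.048]
wrist_force: [0.4, -0.3, -1.3]
finger_gap: 56.5
finger_force: 0.0
```

```bash
python3 - <<'E'
from h import *
s=manip.read_state(); print(s['eef_pos'],s['eef_rot'],s['finger_gap'])
i=manip.camera_info('wrist'); p,d=manip.camera('wrist'); np.savez('pics/w1.npz',p=p,d=d,i=i)
cv2.imwrite('pics/w1.png',cv2.resize(p,(800,600),interpolation=cv2.INTER_CUBIC)); print(i)
E
```

```text
[523.79136683 -94.56687543 182.22286224] [-3.14156103e+00  6.21700136e-04  4.82659365e-02] 56.539574836567525
{'fovy': 65.70646984690485, 'cx': 254.61806489219703, 'cy': 192.0830151008387, 'eye': array([593.64404655, -90.53595049, 336.85637195]), 'orientation': array([ 2.89949831e+00,  1.58801050e-04, -1.52135974e+00])}
```

View pics/w1.png

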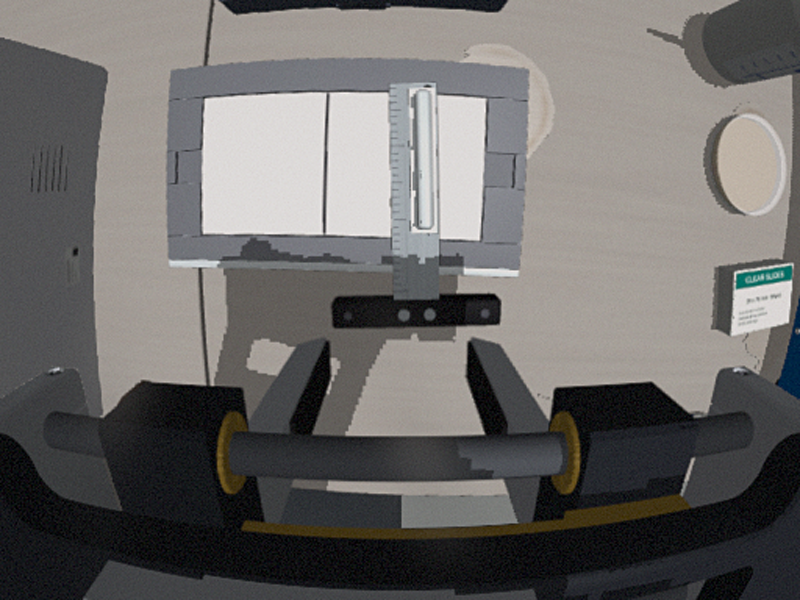

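The wrist picture (1.56x) shows the line at x≈327, the blade's left edge at x≈390–393, the guard at (425,160), the head from (332,297) to (499,295) and the board's front edge at y≈262–272. Now I measure the edges to sub-pixel accuracy.

```bash
cat > m.py <<'E'
from h import *
def edge(g,a,b,w,n=40,pol=0):
    """line fit of strongest gradient across segment a->b (px), half width w; pol=sign of change along normal (dir rotated +90)"""
    a,b=np.array(a,float),np.array(b,float); t=(b-a)/np.linalg.norm(b-a); nn=np.array([-t[1],t[0]])
    s=np.arange(-w,w+.01,.25); P=[]
    for k in np.linspace(0,1,n):
        q=a+(b-a)*k+s[:,None]*nn
        v=cv2.remap(g,q[:,0].astype('f4')[None],q[:,1].astype('f4')[None],cv2.INTER_LINEAR)[0]
        gr=np.gradient(cv2.GaussianBlur(v[None],(0,0),3)[0]); gr=np.abs(gr) if pol==0 else gr*pol
        P.append(q[gr.argmax()])
    P=np.array(P); vx,vy,x,y=cv2.fitLine(P.astype('f4'),cv2.DIST_HUBER,0,.3,.01).ravel()
    r=np.abs((P-[x,y])@[-vy,vx]); return P[r<1.0]
def wline(P,z,ci):
    W=cast('wrist',P,z,ci)[:,:2]; vx,vy,x,y=cv2.fitLine(W.astype('f4'),cv2.DIST_HUBER,0,.3,.01).ravel().astype(float)
    r=np.abs((W-[x,y])@[-vy,vx]); return np.array([x,y]),np.array([vx,vy]),len(P),r.mean()
E
python3 - <<'E'
from m import *
z=np.load('pics/w1.npz',allow_pickle=True); i=z['i'].item(); ci=(i,info('wrist')[1]); g=z['p'].astype('f4').mean(2); s=1.5625
def S(x,y): return (x/s,y/s)
seg={'lineL':(S(328,100),S(325,230),3,18,1),'lineR':(S(328,100),S(325,230),3,18,-1),
'bladeL':(S(390,95),S(391,225),3,21,0),'bladeL2':(S(392,280),S(393,294),3,21,0),
'frontL':(S(180,266),S(380,272),4,18,0),'frontR':(S(445,275),S(515,275),4,18,0),
'headL':(S(338,298),S(385,298),4,25,0),'headR':(S(445,295),S(492,295),4,25,0),'headback':(S(340,327),S(492,323),4,25,0),'guardL':(S(412,95),S(413,225),4,38,0),'guardR':(S(437,95),S(435,225),4,38,0)}
for k,(a,b,w,h,pol) in seg.items():
    P=edge(g,a,b,w,pol=pol); c,v,n,r=wline(P,h,ci)
    ang=np.arctan2(v[1],v[0]); ang=(ang+np.pi/4)%(np.pi/2)-np.pi/4
    print(k,c.round(1),'yaw %.4f'%ang,n,'%.2f'%r,'px',P[0].round(1),P[-1].round(1))
v=z['p'].copy()
for k,(a,b,w,h,pol) in seg.items():
    for q in edge(g,a,b,w,pol=pol): v[int(round(q[1])),int(round(q[0]))]=(0,0,255)
cv2.imwrite('pics/w1b.png',cv2.resize(v[30:225,95:350],None,fx=3,fy=3,interpolation=cv2.INTER_NEAREST))
E
```

```text
lineL [610.  -38.7] yaw 0.0172 40 0.07 px [208.2  64. ] [206.  147.2]
lineR [614.8 -40.9] yaw 0.0155 40 0.09 px [210.4  64. ] [208.2 147.2]
bladeL [609.6 -83.6] yaw 0.0686 39 0.30 px [248.1  60.8] [249.5 144. ]
bladeL2 [526.1 -89.1] yaw 0.0785 32 0.14 px [250.1 179.3] [250.2 187.3]
frontL [534.3  -7.4] yaw 0.0130 39 0.24 px [115.2 170. ] [243.2 173.3]
frontR [ 536.5 -152.4] yaw 0.0181 38 0.25 px [284.8 175. ] [327.3 176.5]
headL [519.2 -69. ] yaw 0.0777 40 0.08 px [216.3 189.2] [246.4 188.5]
headR [ 524.2 -144. ] yaw 0.0558 40 0.07 px [284.8 187.8] [314.9 187.6]
headback [ 499.  -117.5] yaw 0.0706 40 0.14 px [217.6 209.8] [314.9 207.5]
guardL [612.5 -99.3] yaw 0.0628 35 0.28 px [263.9  60.8] [264.1 144. ]
guardR [ 608. -116.] yaw 0.0672 33 0.10 px [280.1  62.9] [281.2 139.8]
```

View pics/w1b.png

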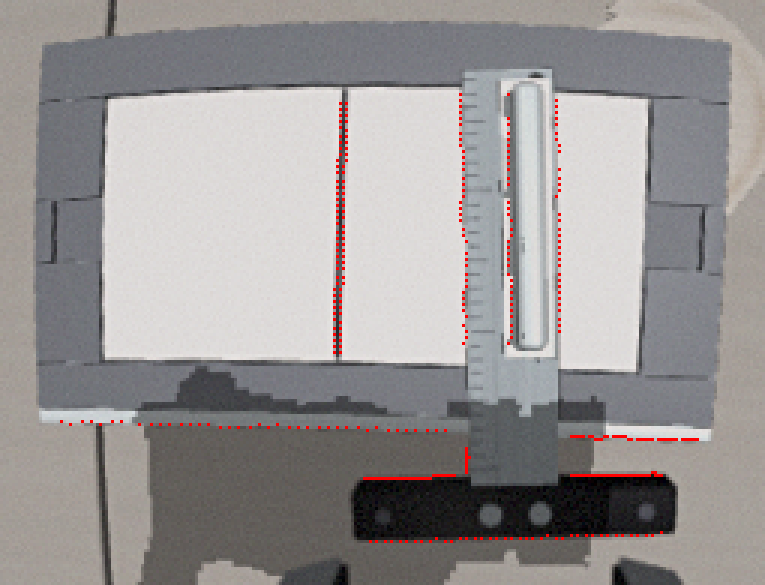

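The red edges follow the line, front edge and head. The guard fit is on its white label, so I take the guard from depth heights instead.

```bash
python3 - <<'E'
from m import *
z=np.load('pics/w1.npz',allow_pickle=True); i=z['i'].item(); f=info('wrist')[1]; d=z['d']
v,u=np.mgrid[30:170,240:310]; D=d[30:170,240:310].ravel(); u=u.ravel();v=v.ravel()
x=(u-i['cx'])/f;y=(v-i['cy'])/f;r=np.hypot(x,y)+1e-9
ray=np.c_[x/r*np.sin(r),y/r*np.sin(r),np.cos(r)]; W=np.array(i['eye'])+(ray/ray[:,2:]*D[:,None])@rot(i).T
print('board z',np.median(W[(u<246)&(v>70)&(v<140)][:,2]))
m=(W[:,2]>33)&(W[:,2]<48)&(W[:,0]<680); G=W[m]; print(m.sum(),np.percentile(G[:,2],[10,50,90]))
print(cv2.minAreaRect(G[:,:2].astype('f4')))
E
```

```text
board z 18.28738244657589
855 [36.60343468 38.05764296 39.11919695]
((613.862060546875, -105.69650268554688), (91.43606567382812, 10.006108283996582), 3.9498283863067627)
```

The guard fits well: 91.4 × 10.0 mm, top at z 38, centre (613.9, −105.7), yaw 0.069. I move over it and descend.

>>> step_arm(series=[30,-4,0,0.01,0.4,30,-4,-10,0.01,0.4,30,-3,-20,0,0.4,0,0,-40,0,0.4,0,0,-40,0,0.4,0,0,-14,0,0.4,0,0,-10,0,0.4,0,0,0,0,0.4,0,0,0,0,0.4], squeeze=12)

```text
clock: 3.02
eef_pos: [614.7, -105.4, 49.8]
eef_rot: [3.141, -0.002, 0.068]
wrist_force: [0.4, 0.7, 0.3]
finger_gap: 56.5
finger_force: 0.0
```

>>> step_arm(series=[0,0,-1,0,0.75,0,0,0,0,0.85,0,0,0,0,0.9,0,0,0,0,0.95,0,0,0,0,1,0,0,0,0,1,0,0,0,0,1,0,0,0,0,1], squeeze=12)

```text
clock: 4.03
eef_pos: [614.2, -105.3, 47.5]
eef_rot: [-3.142, -0.0, 0.068]
wrist_force: [0.3, 0.1, 0.4]
finger_gap: 10.0
finger_force: 12.0
```

Gripped at a gap of 10.0 mm. I slide left and square it up, stopping short of the front edge.

>>> step_arm(series=[0.7,4.4,0,-0.005,1,0.7,4.4,0,-0.005,1,0.7,4.4,0,-0.005,1,0.7,4.4,0,-0.005,1,0.7,4.4,0,-0.005,1,0.7,4.4,0,-0.005,1,0.7,4.4,0,-0.005,1,0.7,4.4,0,-0.005,1,0.7,4.4,0,-0.006,1,0.7,4.4,0,-0.006,1,0,0,0,0,1,0,0,0,0,1])

```text
clock: 5.52
eef_pos: [621.2, -61.0, 47.5]
eef_rot: [-3.141, -0.0, 0.016]
wrist_force: [-0.4, 2.0, 0.7]
finger_gap: 9.9
finger_force: 12.0
```

```bash
python3 - <<'E'
from h import *
s=manip.read_state(); print(s['eef_pos'],s['eef_rot'],s['wrist_force'],s['moment'])
i=manip.camera_info('wrist'); p,d=manip.camera('wrist'); np.savez('pics/w2.npz',p=p,d=d,i=i)
cv2.imwrite('pics/w2.png',cv2.resize(p,(800,600),interpolation=cv2.INTER_CUBIC)); print(i['eye'])
p,d=manip.camera('top'); np.savez('pics/t2.npz',p=p,d=d)
E
```

```text
[621.19970677 -60.98701663  47.45790042] [-3.14117552e+00 -1.22914107e-04  1.58222286e-02] [-0.43828123  1.99063738  0.70432412] [ 0.32968285 -0.02328184 -0.07953013]
[691.01151506 -59.26556443 202.14322353]
```

View pics/w2.png

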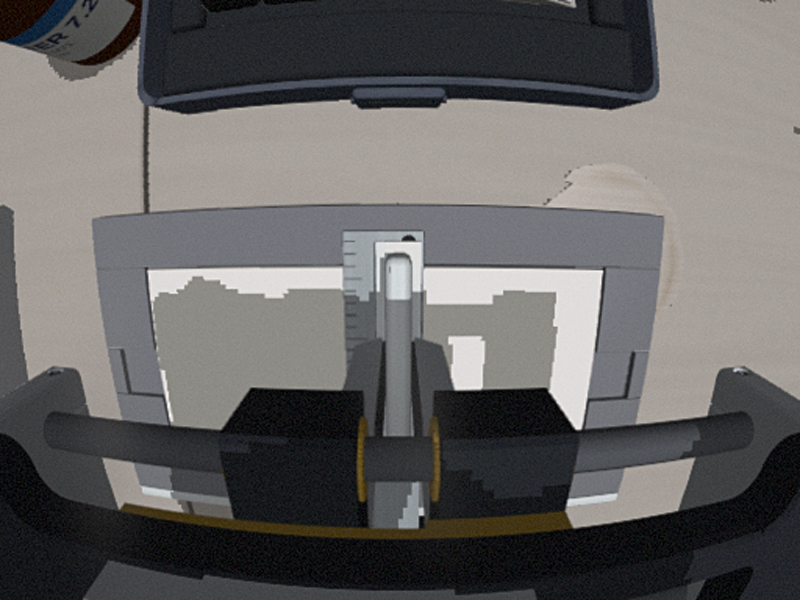

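The blade's left edge at (344,250–350) now hides the line, and it looks parallel with the board. I feel forward for the contact.

>>> step_arm(series=[1,0,0,0,1,1,0,0,0,1,1,0,0,0,1,1,0,0,0,1,0,0,0,0,1])

```text
clock: 6.25
eef_pos: [625.3, -61.4, 47.5]
eef_rot: [3.141, -0.0, 0.016]
wrist_force: [-2.6, -1.6, 3.4]
finger_gap: 10.0
finger_force: 12.0
```

>>> step_arm(series=[1,0,0,0,1,1,0,0,0,1,0,0,0,0,1])

```text
clock: 6.62
eef_pos: [627.3, -61.2, 47.5]
eef_rot: [3.142, -0.0, 0.016]
wrist_force: [-1.8, -0.2, 3.5]
finger_gap: 10.1
finger_force: 12.0
```

>>> step_arm(series=[1,0,0,0,1,1,0,0,0,1,0,0,0,0,1])

```text
clock: 7.0
eef_pos: [629.3, -61.2, 47.4]
eef_rot: [-3.142, -0.0, 0.016]
wrist_force: [-2.2, -0.1, 2.9]
finger_gap: 9.4
finger_force: 12.0
```

>>> step_arm(series=[1,0,0,0,1,1,0,0,0,1,0,0,0,0,1])

```text
clock: 7.38
eef_pos: [631.0, -61.2, 47.4]
eef_rot: [-3.142, 0.001, 0.016]
wrist_force: [-5.2, -0.1, 3.7]
finger_gap: 10.2
finger_force: 12.0
```

>>> step_arm(series=[1,0,0,0,1,0,0,0,0,1])

```text
clock: 7.62
eef_pos: [631.3, -61.3, 47.4]
eef_rot: [-3.141, 0.003, 0.016]
wrist_force: [-11.6, -0.2, 8.7]
finger_gap: 9.8
finger_force: 12.0
```

Contact is firm at x ≈ 631 as predicted. I ease the load a little, open, rise and draw back to look.

>>> step_arm(series=[-0.4,0,0,0,1,0,0,0,0,0.85,0,0,0,0,0.75,0,0,0,0,0.65,0,0,10,0,0.6,0,0,25,0,0.4,0,0,35,0,0.4,-20,0,35,0,0.4,-40,0,30,0,0.4,-40,0,0,0,0.4,-10,0,0,0,0.4,0,0,0,0,0.4,0,0,0,0,0.4])

```text
clock: 9.25
eef_pos: [522.5, -61.3, 182.4]
eef_rot: [-3.142, -0.0, 0.016]
wrist_force: [-0.3, 0.8, 0.2]
finger_gap: 56.4
finger_force: 0.0
```

```bash
python3 - <<'E'
from h import *
s=manip.read_state(); print(s['eef_pos'],s['eef_rot'],s['wrist_force'])
i=manip.camera_info('wrist'); p,d=manip.camera('wrist'); np.savez('pics/w3.npz',p=p,d=d,i=i)
cv2.imwrite('pics/w3.png',cv2.resize(p[30:225,95:355],None,fx=3,fy=3,interpolation=cv2.INTER_CUBIC)); print(i['eye'])
E
```

```text
[522.53976589 -61.27567077 182.42237288] [-3.14158341e+00 -1.63525340e-04  1.58476604e-02] [-0.26500592  0.81110668  0.20142963]
[592.35182302 -59.4878305  337.11975601]
```

View pics/w3.png

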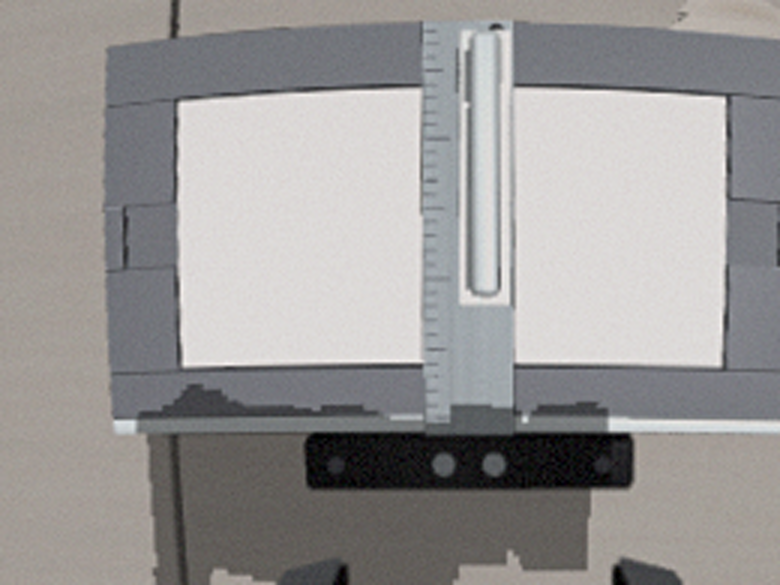

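The head looks flush along the metal edging (y≈433), and a dark sliver of the line shows at the blade's left edge (421,90–210). I measure the remaining offset against the plate's edges.

```bash
python3 - <<'E'
from m import *
f=info('wrist')[1]
def run(fn,seg):
    z=np.load(fn,allow_pickle=True); ci=(z['i'].item(),f); g=z['p'].astype('f4').mean(2); o={}
    for k,(a,b,w,h,pol) in seg.items():
        P=edge(g,a,b,w,pol=pol); c,v,n,r=wline(P,h,ci); o[k]=(c,v)
        ang=np.arctan2(v[1],v[0]); ang=(ang+np.pi/4)%(np.pi/2)-np.pi/4
        ex='y@612 %.2f'%(c[1]+v[1]/v[0]*(612-c[0])) if abs(v[0])>.5 else 'x@-60 %.2f x@-100 %.2f x@-10 %.2f'%tuple(c[0]+v[0]/v[1]*(q-c[1]) for q in(-60,-100,-10))
        print(k,ex,'yaw %.4f'%ang,n,'%.2f'%r)
    return z
A=lambda x,y:(x/1.5625,y/1.5625); B=lambda x,y:(95+x/3-.3,30+y/3-.3)
print('w1'); run('pics/w1.npz',{'plateL':(A(202,105),A(201,230),3,18,0),'plateR':(A(488,105),A(483,232),3,18,0),'lineL':(A(328,100),A(325,230),3,18,1),'lineR':(A(328,100),A(325,230),3,18,-1),'front':(A(180,266),A(380,272),4,18,0)})
print('w3'); z=run('pics/w3.npz',{'plateL':(B(177,110),B(180,355),3,18,0),'plateR':(B(726,105),B(723,360),3,18,0),'whiteEnd':(B(422,95),B(423,355),3,18,1),'bladeTopL':(B(422,30),B(422,80),3,21,0),'bladeLowL':(B(424,372),B(425,402),3,21,0),'front':(B(125,433),B(295,433),3,18,0),'frontR':(B(640,433),B(760,431),3,18,0),'headL':(B(312,434),B(420,434),3,25,0),'headR':(B(520,434),B(625,434),3,25,0),'headback':(B(312,488),B(625,488),3,25,0)})
g=z['p'].mean(2)
for r in (62,75,90,105,120,135,146): print(r,g[r,228:246].astype(int))
E
```

```text
w1
plateL y@612 51.70 yaw 0.0141 40 0.17
plateR y@612 -148.05 yaw 0.0167 40 0.10
lineL y@612 -38.70 yaw 0.0172 40 0.07
lineR y@612 -40.97 yaw 0.0155 40 0.09
front x@-60 534.98 x@-100 535.50 x@-10 534.33 yaw 0.0130 39 0.24
w3
plateL y@612 51.73 yaw 0.0152 40 0.16
plateR y@612 -147.93 yaw 0.0151 40 0.11
whiteEnd y@612 -37.91 yaw 0.0223 40 0.28
bladeTopL y@612 -37.31 yaw -0.0082 39 0.21
bladeLowL y@612 -36.95 yaw 0.0616 40 0.27
front x@-60 535.43 x@-100 536.14 x@-10 534.55 yaw 0.0177 39 0.13
frontR x@-60 535.04 x@-100 535.81 x@-10 534.07 yaw 0.0193 40 0.07
headL x@-60 535.73 x@-100 536.20 x@-10 535.14 yaw 0.0117 40 0.03
headR x@-60 535.76 x@-100 536.61 x@-10 534.69 yaw 0.0214 40 0.02
headback x@-60 514.99 x@-100 515.73 x@-10 514.06 yaw 0.0185 40 0.14
62 [219 218 214 216 217 218 219 178 129 130 136 139 146 158 159 165 155 165]
75 [216 216 215 217 216 219 224 139 140 153 148 145 148 145 143 143 147 160]
90 [214 216 216 217 216 221 223 130 140 121 115 115 130 159 164 163 158 160]
105 [220 219 217 216 219 216 218 204 165 164 172 169 165 166 163 164 164 158]
120 [219 217 218 217 218 214 221 192 156 168 170 172 172 166 167 168 158 157]
135 [218 213 217 219 221 218 221 170 152 165 169 170 170 163 163 166 162 161]
146 [220 215 218 219 220 220 215 188 161 133 116 112 115 124 123 139 155 157]
```

The head is flush: inner face 535.7 against front 535.4, with yaw agreeing within measurement. The blade edge is at y ≈ −38.0 and the line's centre at −39.8, so it needs 1.8 mm to the right. I regrip and nudge it.

>>> step_arm(series=[40,0,0,0,0.4,40,0,-30,0,0.4,29,0,-35,0,0.4,0,0,-35,0,0.4,0,0,-25,0,0.4,0,0,-10,0,0.5,0,0,0,0,0.75,0,0,0,0,0.85,0,0,0,0,0.9,0,0,0,0,0.95,0,0,0,0,1,0,0,0,0,1,0,0,0,0,1,0,0,0,0,1])

```text
clock: 11.05
eef_pos: [631.0, -61.3, 48.0]
eef_rot: [3.141, -0.001, 0.016]
wrist_force: [-0.9, -0.4, 5.6]
finger_gap: 9.7
finger_force: 12.0
```

>>> step_arm(series=[0,-0.6,0,0,1,0,-0.6,0,0,1,0,-0.6,0,0,1,0.5,0,0,0,1,0.5,0,0,0,1,0,0,0,0,1,0,0,0,0,1])

```text
clock: 11.92
eef_pos: [631.3, -62.4, 48.0]
eef_rot: [-3.141, 0.001, 0.016]
wrist_force: [-7.1, 5.7, 11.4]
finger_gap: 9.9
finger_force: 12.0
```

>>> step_arm(series=[-0.8,0,0,0,1,0,-0.4,0,0,1,0,0,0,0,1,0.7,0,0,0,1,0,0,0,0,1])

```text
clock: 12.55
eef_pos: [631.3, -62.5, 48.0]
eef_rot: [-3.14, 0.001, 0.016]
wrist_force: [-6.9, 7.2, 11.1]
finger_gap: 9.6
finger_force: 12.0
```

>>> step_arm(series=[-0.3,0,0,0,1,0,0,0,0,0.85,0,0,0,0,0.75,0,0,0,0,0.65,0,0,10,0,0.6,0,0,25,0,0.4,0,0,35,0,0.4,-20,0,35,0,0.4,-40,0,30,0,0.4,-40,0,0,0,0.4,-10,0,0,0,0.4,0,0,0,0,0.4,0,0,0,0,0.4])

```text
clock: 14.18
eef_pos: [522.2, -63.5, 182.4]
eef_rot: [3.142, -0.0, 0.016]
wrist_force: [-0.8, -0.6, -1.0]
finger_gap: 56.5
finger_force: 0.0
```

```bash
python3 - <<'E'
from m import *
i=manip.camera_info('wrist'); p,d=manip.camera('wrist'); np.savez('pics/w4.npz',p=p,d=d,i=i)
cv2.imwrite('pics/w4.png',cv2.resize(p[30:225,95:355],None,fx=3,fy=3,interpolation=cv2.INTER_CUBIC)); print(i['eye'])
E
```

```text
[591.94590148 -61.70076174 337.10697878]
```

View pics/w4.png

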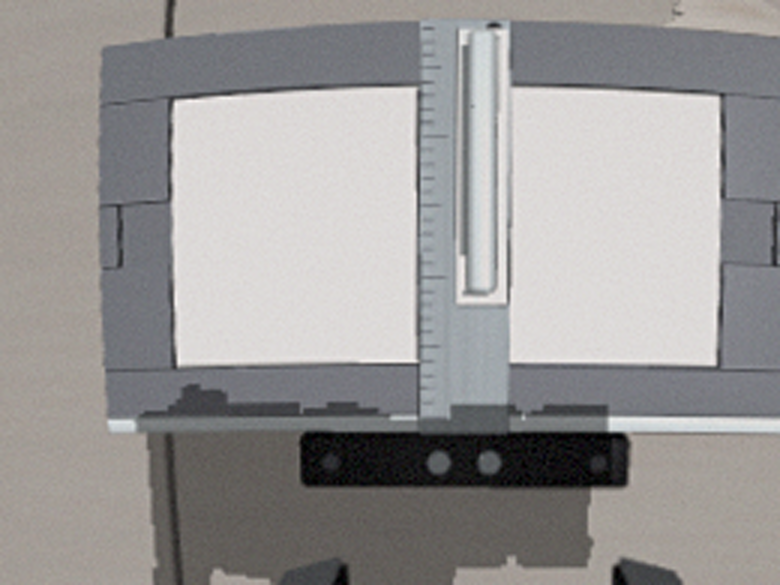

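The head still sits on the edging at y≈432, and the blade edge is at x≈418 with no clear line visible. Measuring again.

```bash
cat > w.py <<'E'
from m import *
def rep(fn,X=0,Y=0):
    f=info('wrist')[1]; B=lambda x,y:(95+(x+X)/3-.3,30+(y+Y)/3-.3)
    z=np.load(fn,allow_pickle=True); ci=(z['i'].item(),f); g=z['p'].astype('f4').mean(2)
    seg={'plateL':(B(174,110),B(176,355),4,18,0),'plateR':(B(721,105),B(718,360),4,18,0),'whiteEnd':(B(419,95),B(419,355),4,18,1),'whiteEnd2':(B(419,95),B(419,220),4,18,1),'whiteEnd3':(B(419,230),B(419,355),4,18,1),'front':(B(120,432),B(290,432),3,18,0),'frontR':(B(640,432),B(755,431),3,18,0),'headL':(B(310,433),B(415,433),3,25,0),'headR':(B(518,433),B(620,433),3,25,0)}
    for k,(a,b,w,h,pol) in seg.items():
        if k.startswith('white'):pol=0
        P=edge(g,a,b,w,pol=pol); c,v,n,r=wline(P,h,ci)
        ang=np.arctan2(v[1],v[0]); ang=(ang+np.pi/4)%(np.pi/2)-np.pi/4
        ex='y@612 %.2f'%(c[1]+v[1]/v[0]*(612-c[0])) if abs(v[0])>.5 else 'x@-60 %.2f x@-100 %.2f x@-10 %.2f'%tuple(c[0]+v[0]/v[1]*(q-c[1]) for q in(-60,-100,-10))
        print(k,ex,'yaw %.4f'%ang,n,'%.2f'%r)
    g=z['p'].mean(2)
    for r in (62,75,90,105,120,135,146): print(r,g[r,228:242].astype(int))
E
python3 -c "
from w import *
rep('pics/w4.npz')"
```

```text
plateL y@612 51.69 yaw 0.0146 40 0.17
plateR y@612 -147.95 yaw 0.0155 40 0.09
whiteEnd y@612 -38.48 yaw 0.0129 40 0.07
whiteEnd2 y@612 -38.53 yaw 0.0184 40 0.08
whiteEnd3 y@612 -38.56 yaw 0.0101 40 0.02
front x@-60 535.85 x@-100 536.70 x@-10 534.78 yaw 0.0213 40 0.23
frontR x@-60 534.55 x@-100 535.41 x@-10 533.48 yaw 0.0215 40 0.07
headL x@-60 535.25 x@-100 535.55 x@-10 534.87 yaw 0.0075 40 0.07
headR x@-60 535.39 x@-100 536.24 x@-10 534.33 yaw 0.0213 40 0.01
62 [216 215 215 219 220 186  81 110 149 155 152 155 160 164]
75 [215 216 214 224 220 170  79 141 140 134 133 133 130 130]
90 [216 217 219 222 222 176  63 169 171 170 165 165 163 166]
105 [217 219 215 219 221 200 101 174 168 172 168 168 166 166]
120 [219 218 217 219 221 183  99 135 172 175 170 167 169 168]
135 [221 217 220 221 221 176  94 120 158 157 158 161 162 167]
146 [220 220 219 221 223 193 107 133 163 170 164 164 160 165]
```

```bash
python3 - <<'E'
from m import *
f=info('wrist')[1]
for n in('w3','w4'):
    z=np.load(f'pics/{n}.npz',allow_pickle=True); i=z['i'].item(); d=z['d']
    v,u=np.mgrid[25:170,225:300]; D=d[25:170,225:300].ravel(); u=u.ravel();v=v.ravel()
    x=(u-i['cx'])/f;y=(v-i['cy'])/f;r=np.hypot(x,y)+1e-9
    ray=np.c_[x/r*np.sin(r),y/r*np.sin(r),np.cos(r)]; W=np.array(i['eye'])+(ray/ray[:,2:]*D[:,None])@rot(i).T
    G=W[(W[:,2]>33)&(W[:,2]<48)&(W[:,0]<690)]; print(n,cv2.minAreaRect(G[:,:2].astype('f4')),np.median(G,0))
    # blade left edge, dark/blade transition at the lower part over grey board & tip
p=np.load('pics/w4.npz')['p'] if 0 else z['p']
cv2.imwrite('pics/w4c.png',cv2.resize(p[45:200,205:285],None,fx=3.8,fy=3.8,interpolation=cv2.INTER_NEAREST))
E
```

```text
w3 ((630.2623291015625, -60.205177307128906), (91.34738159179688, 10.077662467956543), 0.9784802794456482) [630.63738382 -60.54848186  38.04634468]
w4 ((629.6508178710938, -61.420318603515625), (90.99700927734375, 10.082025527954102), 0.952731728553772) [627.80020727 -61.63302745  37.97841242]
```

View pics/w4c.png

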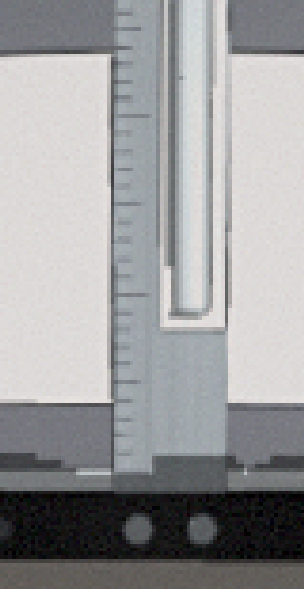

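The line's dark sliver now borders the blade's edge along its whole length. The guard is at y −61.4, so its edge falls within about 0.2 mm of the line's centre, and yaw is 0.0166 against 0.016. To make sure the head is seated, I press it lightly from the robot side with closed fingers.

>>> step_arm(series=[-20,3,0,0,0.8,-18,4,-10,0,1,0,0,-35,0,1,0,0,-40,0,1,0,0,-40,0,1,0,0,-20,0,1,0,0,0,0,1,5,0,0,0,1,5,0,0,0,1,0,0,0,0,1])

```text
clock: 15.48
eef_pos: [494.1, -56.5, 38.0]
eef_rot: [3.141, -0.001, 0.016]
wrist_force: [-0.0, 0.3, -0.6]
finger_gap: 0.5
finger_force: 0.0
```

>>> step_arm(series=[2,0,0,0,1,2,0,0,0,1,2,0,0,0,1,0,0,0,0,1])

```text
clock: 15.98
eef_pos: [499.4, -56.4, 37.4]
eef_rot: [-3.142, 0.0, 0.016]
wrist_force: [-0.3, -0.0, -0.0]
finger_gap: 0.3
finger_force: 0.0
```

>>> step_arm(series=[1,0,0,0,1,1,0,0,0,1,1,0,0,0,1,0,0,0,0,1])

```text
clock: 16.48
eef_pos: [502.4, -56.4, 37.4]
eef_rot: [-3.142, 0.0, 0.016]
wrist_force: [-0.3, 0.3, -0.4]
finger_gap: 0.6
finger_force: 0.0
```

>>> step_arm(series=[1,0,0,0,1,1,0,0,0,1,0,0,0,0,1])

```text
clock: 16.85
eef_pos: [504.3, -56.4, 37.4]
eef_rot: [-3.142, 0.0, 0.016]
wrist_force: [-2.4, -1.1, 1.0]
finger_gap: 0.2
finger_force: 0.8
```

>>> step_arm(series=[1,0,0,0,1,0,0,0,0,1])

```text
clock: 17.1
eef_pos: [504.4, -56.4, 37.4]
eef_rot: [-3.141, 0.003, 0.016]
wrist_force: [-10.0, -0.9, 8.0]
finger_gap: 0.4
finger_force: 4.8
```

The contact is stiff straight away at 504.4 with 10 N, so the head is seated. I back off and do a last check.

>>> step_arm(series=[-2,0,0,0,1,-8,0,0,0,1,-8,0,0,0,1,0,0,20,0,1,0,0,40,0,1,0,0,40,0,1,0,0,45,0,1,18,-4,0,0,0.6,18,-3,0,0,0.4,0,0,0,0,0.4,0,0,0,0,0.4])

```text
clock: 18.48
eef_pos: [522.6, -63.3, 182.2]
eef_rot: [-3.141, 0.001, 0.016]
wrist_force: [0.2, 0.3, -0.3]
finger_gap: 37.0
finger_force: 0.0
```

```bash
python3 - <<'E'
from w import *
s=manip.read_state(); print(s['eef_pos'],s['wrist_force'])
i=manip.camera_info('wrist'); p,d=manip.camera('wrist'); np.savez('pics/w5.npz',p=p,d=d,i=i)
rep('pics/w5.npz')
f=info('wrist')[1]
v,u=np.mgrid[25:170,225:300]; D=d[25:170,225:300].ravel(); u=u.ravel();v=v.ravel()
x=(u-i['cx'])/f;y=(v-i['cy'])/f;r=np.hypot(x,y)+1e-9
ray=np.c_[x/r*np.sin(r),y/r*np.sin(r),np.cos(r)]; W=np.array(i['eye'])+(ray/ray[:,2:]*D[:,None])@rot(i).T
G=W[(W[:,2]>33)&(W[:,2]<48)&(W[:,0]<690)]; print(cv2.minAreaRect(G[:,:2].astype('f4')))
t,_=manip.camera('top'); a=np.load('pics/top0.npz')['p']; df=cv2.absdiff(t,a).max(2); df=cv2.medianBlur(df,5)>40
for q in cv2.connectedComponentsWithStats(df.astype('u1'))[2][1:]: print(q)
E
```

```text
[522.60041737 -63.30748722 182.16438865] [ 0.1980337   0.25003535 -0.31560896]
plateL y@612 51.71 yaw 0.0146 40 0.15
plateR y@612 -147.95 yaw 0.0153 40 0.11
whiteEnd y@612 -38.35 yaw 0.0134 40 0.10
whiteEnd2 y@612 -38.41 yaw 0.0180 40 0.10
whiteEnd3 y@612 -38.37 yaw 0.0119 40 0.07
front x@-60 535.32 x@-100 536.03 x@-10 534.43 yaw 0.0177 40 0.15
frontR x@-60 535.15 x@-100 535.86 x@-10 534.26 yaw 0.0178 40 0.08
headL x@-60 535.76 x@-100 536.22 x@-10 535.18 yaw 0.0115 40 0.01
headR x@-60 536.00 x@-100 536.48 x@-10 535.40 yaw 0.0120 40 0.11
62 [217 217 213 221 219 202 111 108 137 141 135 149 158 162]
75 [213 214 218 217 222 191 104 139 144 135 136 133 128 135]
90 [220 220 216 218 221 222  76 166 171 165 168 166 163 167]
105 [215 221 219 217 225 202 115 172 171 171 168 167 165 169]
120 [218 221 221 221 220 191 119 138 171 170 169 172 171 164]
135 [219 216 221 221 220 194 121 129 169 171 170 163 166 166]
146 [217 218 216 222 225 194 103 127 147 149 145 143 141 142]
((630.109130859375, -61.21638870239258), (91.1402587890625, 10.059042930603027), 0.989625096321106)
[211 134  11  11  82]
[   85   144   176   240 22805]
[200 295   6  11  42]
[222 295  35  30 478]
[ 406  333  106   51 3363]
```

```bash
python3 -c "
from cell import manip
print(manip.sign_off())"
```

```text
the job is handed in; nothing more can be done
None
```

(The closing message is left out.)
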